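# Put the toner bottle away under the hinged shelf flap

## Robot

A 6-joint arm with a two-finger parallel gripper is mounted at the origin on the work surface. World frame = base frame: x ahead of the robot, y to its left, z up, the work surface at z = 0. Lengths are in m, angles in degrees, forces in N, time in s.
With the tool pointing down it reaches from about 0.4 to 0.825 m from the base axis. Payload 7 kg.
Tool frame: the origin (TCP) lies between the finger pads; the fingertips stand ctrl.tip_extent ahead of it and the grasp point (between the pads) lies 2 mm behind it (ctrl.tip_extent is the distance from the TCP to the fingertips, in m); z points along the fingers, y is the direction in which the jaws open and shut (so a half turn about z gives the same grasp; the last joint's range is limited). The gripper opens to 88 mm and grips with 3 to 60 N. Pads are 19 mm wide; open, the fingers measure 130 mm over their backs; the gripper's body (78 mm by 193 mm) begins 47 mm behind the grasp point.
Start: joints at [-54.081, 20.546, 0.682, 0, -70.136, -16.507], TCP at [0.224, -0.637, 0.244] pointing down, gripper open.
Joint ranges: [-176.03, 176.03], [-82.01, 121.73], [-58.28, 71.71], [-173.87, 95.51], [-174.79, -0.11], [-173.66, 173.66]. Speed limits (degrees/s): [136.94, 136.94, 172.46, 180, 180, 180].

## Interface

Orientations are given as [roll, pitch, yaw] about the fixed x, y, z axes, in that order (R = Rz(yaw) Ry(pitch) Rx(roll)).
In Python, from plant import ctrl gives the robot as it stands.
- The arm moves only by the shell command python3 -m handwheel 'ROWS' [OPENING]. ROWS is JSON, a list of rows, each a list of 6 numbers: the shift along the tool's x, y, z in m, then the turn, a rotation vector about the tool's x, y, z in rad. In form: [[dx, dy, dz, ax, ay, az], ...]. A call has 1 to 8 rows; each row is the pose to reach, as a shift and turn from the pose commanded when the call began, along the tool's axes at that moment; what a row does not reach only later rows make up. A row lasts 1/8 s, in which the tool goes at most 62.5 mm and 10.7 degrees, less where a joint would pass 70% of its speed; a pose out of reach is approached as far as the arm can. A call with a gripper value outside its range is refused whole. OPENING is the closure, from -1 (fully open) to 1 (shut), so that 0 is half open, set as the call begins (- or left out, the last holds). The fingers move at their own pace and stop on an object; the grip force is fixed at half the most. Time passes only in rows, so rows that repeat a pose let the fingers close. It gives the time, the measured TCP pose, the force and the opening at its end, in the units of the state.
- ctrl.get_obs(): the state, without advancing time (a new reading comes with each control period).
- ctrl.snapshot(name): name is "side" or "top" or "wrist"; returns a dict with "img" (400x640x3 uint8, blue, green, red), "fx", "fy", "cx", "cy" (pixels), "distortion" ([k1, k2, p1, p2, k3] as OpenCV has them; the pictures are not rectified), "R" (3x3) and "t" (3): a world point X has camera coordinates R X + t. Camera axes: x right, y down, z forward; pixel columns grow to the right and rows downward; lengths in m; the calibration is good to about 2 mm. A picture is of the moment at which its call begins. There is no depth.
- ctrl.close_job(): hands the job in, once; it reports no verdict.
The state is a dict: "clock": time; "joint_pos": joint angles; "qvel": joint speeds; "tau": joint torques, N m; "tool_pos": TCP position; "orientation": TCP orientation; "force": force on the tool from outside, world axes, zero at the start; "moment": the same for the moment, N m; "opening": finger opening in m.
Only numpy, scipy, OpenCV 4.12 (cv2) and the standard library are available. Lean on these libraries where they do the work, as an engineer would, in place of code of your own. Each camera call takes 0.05 s, during which the arm holds its last target.

## Task

The small round metal-capped bottle standing on the dressing table belongs with its two mates on the lower tier of the two-tier stand. Lift the stand's hinged front flap all the way up to its stop, stand the bottle upright in the one empty well, and then fold the flap fully down again over the three bottles, without knocking over or pushing aside the other bottles or the squat jar.

Things in the scene. Friction and masses are not known exactly. Their poses are not given: they have to be found in the camera images.
- stand: Two-tier stand, fixed. Origin on the table below the hinge line, mid-width; x to its rear, y along the hinge; yaw 1.7 to 2.3: open front to the robot's right and far side. Black base 260 mm wide, x -130 to 70 mm, floor 8 mm above the table. Sides open; 8 mm posts at y +-121, x -122, 8, 62 mm, 80 mm high. White shelf behind the hinge, top at 86 mm, a compact on it to 106 mm.
- flap (a joint): Angle of the front flap, rad: 0 level on the front posts (down), growing as its front rises, stop at 1.05; starts 0 to 0.15. Stiff hinge: stays where left, 2 to 3 N at the tongue moves it. Clear panel, white edges, 6 x 240 mm, from the hinge to 131 mm in front. Fully up it leans over the wells: reach them from the stand's front, tool tilted 25 to 50 degrees, pointing down and towards the hinge.
- flap_hinge (a point): Mid-point of the flap's hinge line, 83 mm above the table; the line runs along the stand's y.
- flap_tongue (a point): Grip point on the white tongue amid the flap's front edge, 162 mm from the hinge line in the flap's plane, at mid-thickness. Tongue 22 mm wide (along the hinge), 10 mm thick, from 128 to 174 mm off the hinge, overhanging the base with free space below. Pinched by its two sides it pivots between the fingers as the flap swings. Axes as the flap's: x to the hinge, y along it.
- bottle_center (a point): The bottle to put away, on the table left or right of the stand. Round bottle, white glazed body 40 mm in diameter and 46 mm high with a bare-metal cap 24 mm in diameter and 16 mm high on top: 62 mm in all, about 0.11 kg. The point is on its axis, 31 mm above its underside; z points to the cap. Standing in a well this point is 39 mm above the table.
- pad_center (a point): Floor centre of the empty well, 8 mm above the table, marked by a flush cork disc 44 mm across. Three square wells stand in a row on the base, centred 45 mm in front of the hinge (stand x -45) at y -80, 0, 80 mm; 54 mm square inside, grey rims 3 mm thick, 8 mm high (top 16 mm above the table). Any of the three may be the empty one.
- mate1_center (a point): One of the two bottles already in wells, same as the bottle to put away. Round bottle, white glazed body 40 mm in diameter and 46 mm high with a bare-metal cap 24 mm in diameter and 16 mm high on top: 62 mm in all, about 0.11 kg. The point is on its axis, 31 mm above its underside.
- mate2_center (a point): The other bottle already in a well, the same as the first; the point is on its axis, 31 mm above its underside.
- jar_center (a point): Bystander: squat glass jar with a white lid, 66 mm in diameter, 47 mm high, loose on the table on the other side of the stand from the bottle. The point is at its centre, half-way up.
- tin_center (a point): Bystander: metal lip-balm stick, 18 mm in diameter, about 90 mm long, lying along y on the stand's base in front of the wells, about 97 mm in front of the hinge. The point is at its centre.

How it is judged:
By the outcome, as a careful person would: the job done as asked, in the order asked, and still so for the second after the job is handed in, with the robot touching nothing.
It also fails if it takes over 72 s, if anything falls off the work surface, if the arm or the gripper's body presses on something with over 40 N, if the wrist force passes 120 N, or if a joint passes its speed limit or range.

## Working session

There is one attempt and no reset: what is moved stays moved. The work goes in short steps, Python scripts to look and compute and a shell command to move; the robot and the scene stay as the last step left them, time stands still between calls to the robot, and variables do not carry over. Pictures are saved under pics/ and viewed, and the job is handed in when it is done.

```bash
ls; mkdir -p pics; python3 - <<'E'
from plant import ctrl
import cv2
print(ctrl.get_obs(), ctrl.tip_extent)
for n in ["side","top","wrist"]:
    s=ctrl.snapshot(n); cv2.imwrite(f"pics/{n}0.png",s["img"])
    print(n,s["fx"],s["fy"],s["cx"],s["cy"],s["distortion"],s["R"],s["t"])
E
```

```text
pics
{'clock': 0.0, 'joint_pos': array([-5.40808334e+01,  2.05903019e+01,  6.34626589e-01, -2.10844573e-02,
       -7.01356330e+01, -1.65077741e+01]), 'qvel': array([-0.00313954,  0.05367188,  0.0001899 , -0.03551435,  0.02792825,
        0.00700588]), 'tau': array([-3.11994211e-05, -5.82718170e+01,  2.93067813e+01,  6.99763834e+00,
        6.82072263e-03, -1.55803073e-04]), 'tool_pos': array([ 0.22417689, -0.63620205,  0.2426389 ]), 'orientation': array([ 1.79906823e+02, -6.94358319e-03, -1.60595782e+02]), 'force': array([-0.05213961,  0.03699049,  0.28267218]), 'moment': array([ 0.02077554,  0.0144279 , -0.01164429]), 'opening': 0.08792834033642424} 0.017
side 400.39684987043404 400.39684987043404 321.89384753880495 192.4795393363475 [0.00959433 0.         0.         0.         0.        ] [[ 0.6831531  -0.73023966  0.00720256]
 [-0.37227544 -0.35672193 -0.85683164]
 [ 0.62826176  0.58266586 -0.51554599]] [-0.38081092  0.26351363  0.72677305]
top 361.16471077831534 361.16471077831534 319.6526899182086 200.52475059169245 [0.01519444 0.         0.         0.         0.        ] [[-0.0242805  -0.999267    0.02959601]
 [-0.99546231  0.02144221 -0.09270928]
 [ 0.09200672 -0.03171274 -0.99525327]] [-0.015064    0.54745175  0.85349967]
wrist 347.45310575506016 347.45310575506016 319.70265918702626 200.0417547643331 [-0.04817429  0.          0.          0.          0.        ] [[-0.33283774  0.94298034  0.00266881]
 [ 0.89762827  0.3159604   0.30729873]
 [ 0.28893342  0.10467622 -0.95160936]] [ 0.67383757 -0.03943616  0.39332597]
```

View pics/side0.png

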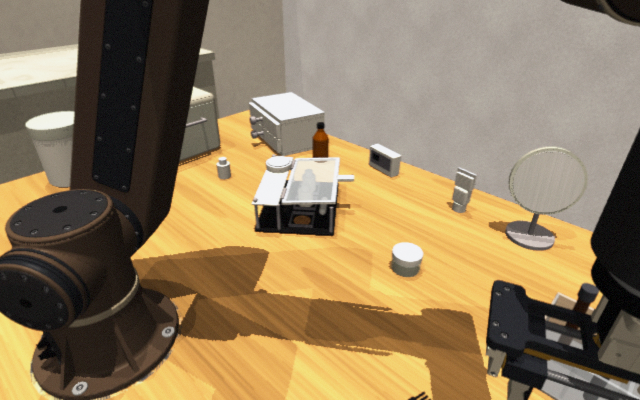

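View pics/top0.png

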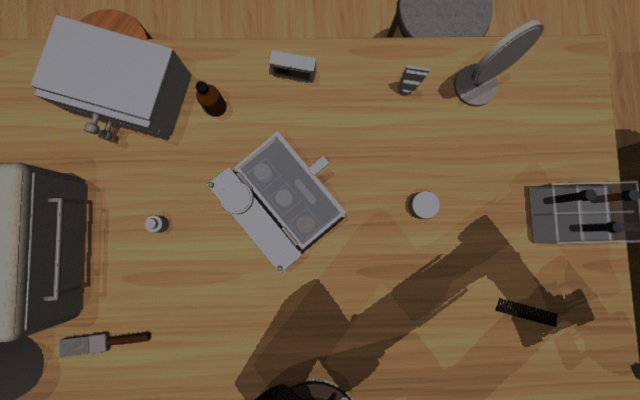

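View pics/wrist0.png

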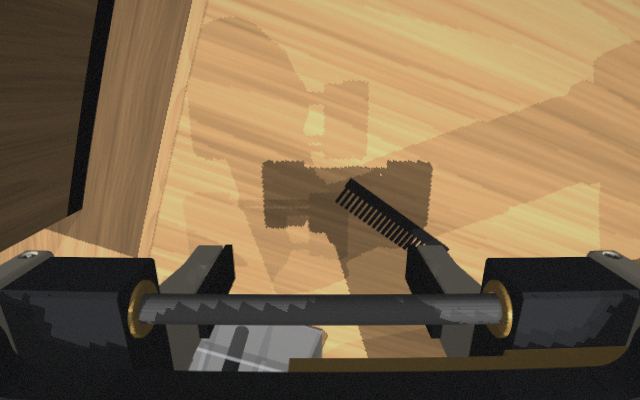

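```bash
cat > h.py <<'E'
import numpy as np, cv2
from plant import ctrl
def ray(s,uv):
    K=np.array([[s["fx"],0,s["cx"]],[0,s["fy"],s["cy"]],[0,0,1]])
    p=cv2.undistortPoints(np.array([[uv]],float),K,np.array(s["distortion"]))[0,0]
    R=np.array(s["R"]);t=np.array(s["t"])
    d=R.T@np.array([p[0],p[1],1]); return -R.T@t, d
def onz(s,uv,z):
    c,d=ray(s,uv); return c+d*(z-c[2])/d[2]
def proj(s,X):
    K=np.array([[s["fx"],0,s["cx"]],[0,s["fy"],s["cy"]],[0,0,1]])
    R=np.array(s["R"]);t=np.array(s["t"],float)
    return cv2.projectPoints(np.array(X,float).reshape(-1,3),cv2.Rodrigues(R)[0],t,K,np.array(s["distortion"]))[0][:,0]
def tri(s1,u1,s2,u2):
    c1,d1=ray(s1,u1);c2,d2=ray(s2,u2)
    A=np.c_[d1,-d2];k=np.linalg.lstsq(A,c2-c1,rcond=None)[0]
    a=c1+d1*k[0];b=c2+d2*k[1];return (a+b)/2,np.linalg.norm(a-b)
def crop(s,u0,v0,u1,v1,k,name):
    cv2.imwrite(f"pics/{name}.png",cv2.resize(s["img"][v0:v1,u0:u1],None,fx=k,fy=k,interpolation=cv2.INTER_CUBIC))
E
python3 - <<'E'
from h import *
s=ctrl.snapshot("top");crop(s,140,120,360,280,3.6,"top1")
s=ctrl.snapshot("side");crop(s,200,110,440,290,3.3,"side1")
E
```

```text
(no output)
```

View pics/top1.png

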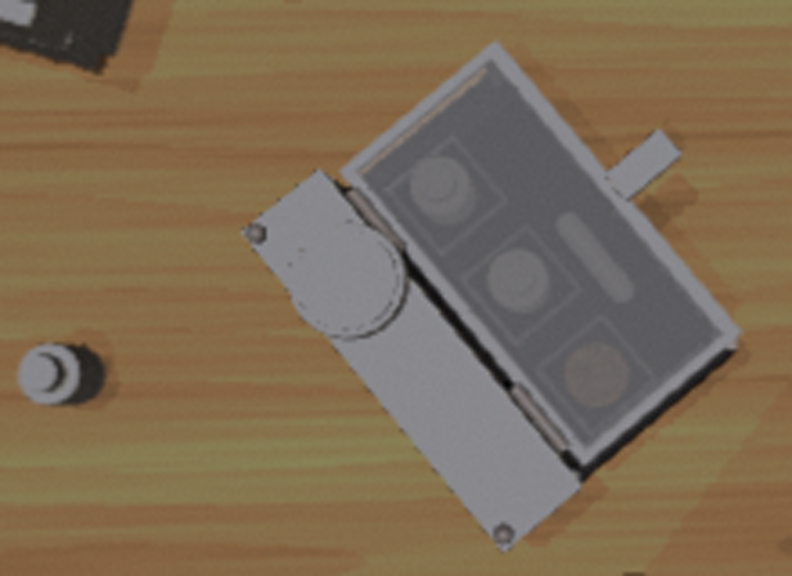

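View pics/side1.png

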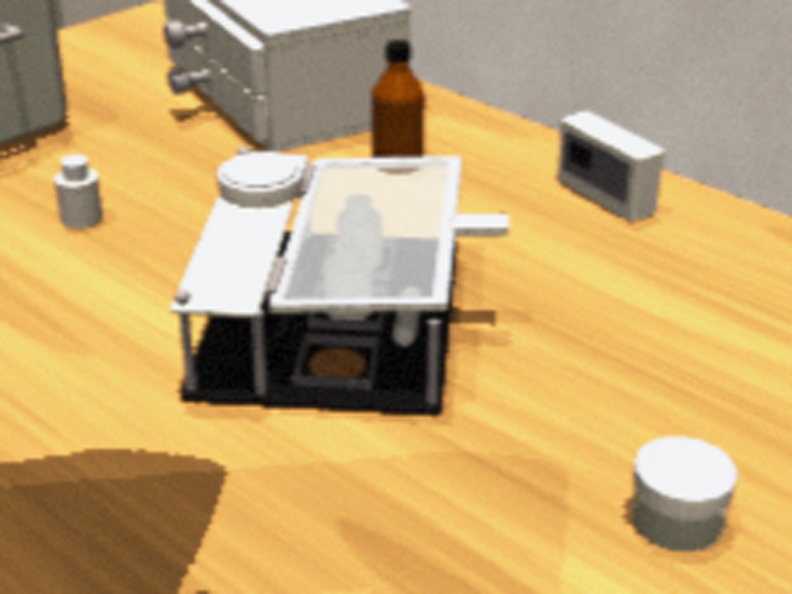

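```bash
python3 - <<'E'
from h import *
from scipy.optimize import least_squares
T=ctrl.snapshot("top");S=ctrl.snapshot("side")
ut=lambda U,V:((U+.5)/3.6-.5+140,(V+.5)/3.6-.5+120)
us=lambda U,V:((U+.5)/3.3-.5+200,(V+.5)/3.3-.5+110)
print("cork",onz(T,ut(597,377),.008),onz(S,us(336,364),.008))
print("posts",onz(T,ut(255,233),.086),onz(T,ut(503,534),.086))
print("bottle captop",onz(T,ut(41,370),.062), tri(T,ut(41,370),S,us(74,161)))
print("bottle body/base side",onz(S,us(80,215),.0))
print("jar lid",onz(T,(424.5,205),.047), onz(S,us(685,468),.047))
print("tongue tip tri",tri(T,ut(670,141),S,us(508,220)))
print("m1",onz(T,ut(436,183),.07),"m2",onz(T,ut(516,276),.07))
def f(p,out=False):
    x,y,a=p;c,s=np.cos(a),np.sin(a)
    W=lambda X,Y,Z:[x+c*X-s*Y,y+s*X+c*Y,Z]
    obs=[(T,W(-.045,.08,.008),ut(597,377)),(S,W(-.045,.08,.008),us(336,364)),(T,W(.062,-.121,.088),ut(255,233)),(T,W(.062,.121,.088),ut(503,534)),
     (S,W(.062,.121,.088),us(182,296)),(S,W(-.13,.13,.0),us(440,411)),(S,W(.07,.13,0),us(184,399)),
     (T,W(-.045,-.08,.07),ut(436,183)),(T,W(-.045,0,.07),ut(516,276))]
    return np.concatenate([proj(o[0],o[1])[0]-o[2] for o in obs])
r=least_squares(f,[.5,.1,2.1],loss="soft_l1");print(r.x,r.fun.reshape(-1,2).round(1))
x,y,a=r.x;c,s=np.cos(a),np.sin(a)
for nm,U in [("top tip",(670,141))]:
  for th in [0,.05,.1,.15]:
    p=[-.174*np.cos(th),.083+.174*np.sin(th)]
    X=[x+c*p[0],y+s*p[0],p[1]]
    print(th,proj(T,X),ut(*U),proj(S,X),us(508,223))
np.save("stand.npy",r.x)
E
```

```text
cork [0.49035222 0.00822929 0.008     ] [0.4897875  0.00913816 0.008     ]
posts [0.58323532 0.21939091 0.086     ] [0.39305351 0.06738683 0.086     ]
bottle captop [0.50175399 0.35947842 0.062     ] (array([0.50051113, 0.36136935, 0.06038627]), np.float64(0.003453957162655098))
bottle body/base side [0.50244272 0.36995514 0.        ]
jar lid [ 0.5288545  -0.27726902  0.047     ] [ 0.52631502 -0.28206159  0.047     ]
tongue tip tri (array([ 0.6343051 , -0.04121149,  0.09861974]), np.float64(0.000345487232386971))
m1 [0.61569863 0.10858155 0.07      ] m2 [0.55445518 0.05817537 0.07      ]
[0.52626449 0.09436403 2.24057886] [[-0.5 -0.4]
 [ 0.4 -0.3]
 [ 0.3  0.1]
 [-0.3  0.2]
 [ 0.3  0.4]
 [ 0.5  1.4]
 [-1.5  0.6]
 [-0.1 -0.5]
 [-0.4  0.1]]
0 [[325.74380739 160.27210156]] (325.75, 158.80555555555554) [[353.61190906 181.60415836]] (353.5909090909091, 177.22727272727275)
0.05 [[325.84781443 159.55339248]] (325.75, 158.80555555555554) [[353.68803504 178.72182087]] (353.5909090909091, 177.22727272727275)
0.1 [[325.80561265 158.94205988]] (325.75, 158.80555555555554) [[353.59831282 175.81459319]] (353.5909090909091, 177.22727272727275)
0.15 [[325.612574   158.44313086]] (325.75, 158.80555555555554) [[353.34087033 172.88984945]] (353.5909090909091, 177.22727272727275)
```

```bash
cat >> h.py <<'E'
from scipy.spatial.transform import Rotation as Ro
x0,y0,a0=np.load("stand.npy")
def W(X,Y,Z):
    c,s=np.cos(a0),np.sin(a0); return np.array([x0+c*X-s*Y,y0+s*X+c*Y,Z])
def toS(P):
    c,s=np.cos(a0),np.sin(a0); d=np.array(P)-[x0,y0,0]; return np.array([c*d[0]+s*d[1],-s*d[0]+c*d[1],d[2]])
FY=np.degrees(a0)-180
def Rt(yaw,tilt=0): return Ro.from_euler("xyz",[180,0,yaw],degrees=True)*Ro.from_rotvec([0,-np.radians(tilt),0])
def delta(P,R,grasp=True):
    o=ctrl.get_obs(); R1=Ro.from_euler("xyz",o["orientation"],degrees=True)
    if grasp: P=np.array(P)+R.apply([0,0,.002])
    d=R1.inv().apply(np.array(P)-o["tool_pos"]); r=(R1.inv()*R).as_rotvec()
    print("delta",d.round(4),r.round(3),"| rows pos",np.linalg.norm(d)/.0625,"rot",np.degrees(np.linalg.norm(r))/10.7)
def st():
    o=ctrl.get_obs();R=Ro.from_euler("xyz",o["orientation"],degrees=True)
    print("t",round(o["clock"],2),"tcp",o["tool_pos"].round(4),"ori",o["orientation"].round(1),"F",o["force"].round(1),"op",round(o["opening"],4),"grasp in stand",toS(o["tool_pos"]-R.apply([0,0,.002])).round(4),"q",o["joint_pos"].round(0))
def flap(th,r=.162): return W(-r*np.cos(th),0,.083+r*np.sin(th))
E
python3 - <<'E'
from h import *
print(FY,flap(.08));delta(flap(.08)+[0,0,.12],Rt(FY))
E
```

```text
-51.62428778709284 [ 0.62651494 -0.03223077  0.09594618]
delta [-0.5802  0.4363  0.0295] [ 0.     0.    -1.902] | rows pos 11.624414581691195 rot 10.18360909384714
```

```bash
R='[-0.58,0.436,0.03,0,0,-1.9]'; python3 -m handwheel '[[-0.05,0.037,0.01,0,0,-0.18],[-0.1,0.075,0.01,0,0,-0.36],[-0.15,0.112,0.01,0,0,-0.54],[-0.2,0.15,0.01,0,0,-0.72],[-0.25,0.187,0.02,0,0,-0.9],[-0.3,0.225,0.02,0,0,-1.08],[-0.35,0.262,0.02,0,0,-1.26],[-0.4,0.3,0.02,0,0,-1.44]]' -1
python3 - <<'E'
from h import *
st();delta(flap(.08)+[0,0,.10],Rt(FY))
E
```

```text
clock: 1.35
tool_pos: [0.502, -0.2202, 0.224]
orientation: [-180.0, -0.0, -77.7]
force: [0.8, -0.1, 0.4]
opening: 0.0877
t 1.35 tcp [ 0.502  -0.2202  0.224 ] ori [-180.    -0.   -77.7] F [ 0.8 -0.1  0.4] op 0.0877 grasp in stand [-0.2315  0.2143  0.226 ] q [ -3.   9. -17.   0. -63.  15.]
delta [-0.1572 -0.1616  0.0301] [-0.001 -0.001 -0.456] | rows pos 3.6394153182329 rot 2.439928546379372
```

```bash
python3 -m handwheel '[[-0.05,-0.05,0.01,0,0,-0.15],[-0.1,-0.1,0.02,0,0,-0.3],[-0.14,-0.145,0.025,0,0,-0.45],[-0.157,-0.162,0.03,0,0,-0.456],[-0.157,-0.162,0.03,0,0,-0.456],[-0.157,-0.162,0.03,0,0,-0.456]]'
python3 - <<'E'
from h import *
st();delta(flap(.08),Rt(FY))
s=ctrl.snapshot("wrist");cv2.imwrite("pics/w2.png",s["img"])
for th in [0.04,.08,.12]: print(proj(s,[W(-.174*np.cos(th)-.005*np.sin(th),y,.083+.174*np.sin(th)+.005) for y in (-.011,.011)]))
E
```

```text
clock: 2.1
tool_pos: [0.6268, -0.035, 0.1934]
orientation: [180.0, 0.0, -51.9]
force: [0.6, -0.7, -0.7]
opening: 0.0877
t 2.1 tcp [ 0.6268 -0.035   0.1934] ori [180.    0.  -51.9] F [ 0.6 -0.7 -0.7] op 0.0877 grasp in stand [-0.1638  0.0014  0.1954] q [ 15.  18. -10.  -0. -62.  23.]
delta [-0.0023 -0.0015  0.0994] [ 0.001  0.    -0.005] | rows pos 1.5913007309081173 rot 0.0294243478485764
[[303.40831698 194.84974992]
 [333.80865908 194.70344436]]
[[302.98102563 198.05326724]
 [334.1932944  197.90339055]]
[[302.54010182 201.80724085]
 [334.59414225 201.65373438]]
```

View pics/w2.png

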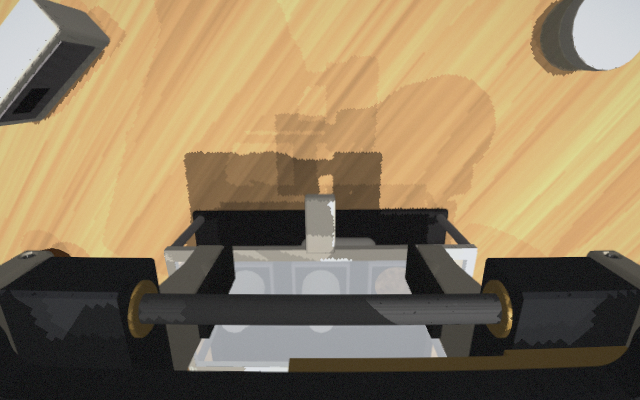

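```bash
python3 -m handwheel '[[-0.002,0,0.04,0,0,0],[-0.002,0,0.08,0,0,0],[-0.002,0,0.1,0,0,0],[-0.002,0,0.1,0,0,0]]'
python3 -m handwheel '[[0,0,0,0,0,0],[0,0,0,0,0,0],[0,0,0,0,0,0],[0,0,0,0,0,0],[0,0,0,0,0,0]]' 1
python3 - <<'E'
from h import *
st()
S=ctrl.snapshot("side");crop(S,200,70,440,250,3.3,"side2")
E
```

```text
clock: 2.65
tool_pos: [0.6245, -0.0347, 0.0925]
orientation: [179.9, 0.1, -52.0]
force: [-0.4, -0.4, 0.4]
opening: 0.0876
clock: 3.28
tool_pos: [0.6259, -0.0333, 0.0937]
orientation: [-180.0, -0.0, -52.0]
force: [0.6, 0.6, -0.3]
opening: 0.0431
t 3.27 tcp [ 0.6259 -0.0333  0.0937] ori [-180.   -0.  -52.] F [ 0.6  0.6 -0.3] op 0.0431 grasp in stand [-0.162   0.0012  0.0957] q [ 15.  23. -16.  -0. -50.  23.]
```

View pics/side2.png

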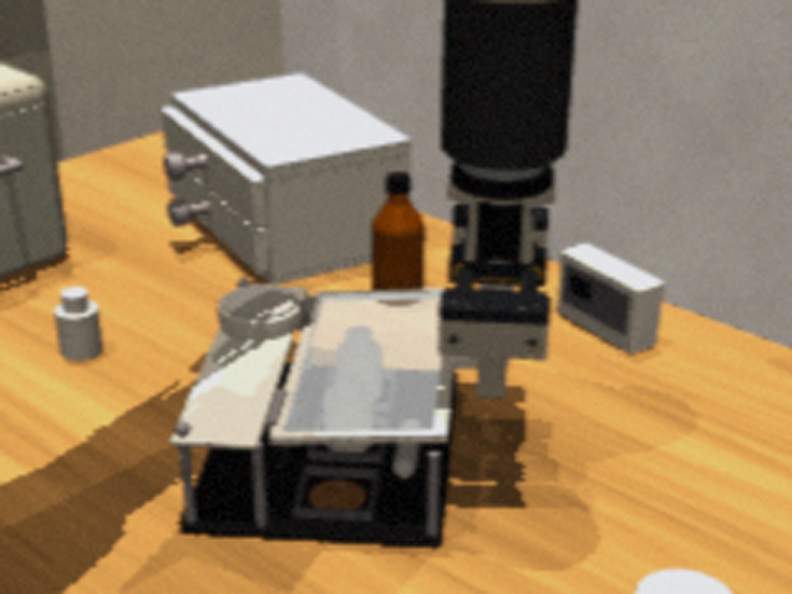

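Aligned, still closing (opening 43 mm); keep closing.

```bash
python3 -m handwheel '[[0,0,0,0,0,0],[0,0,0,0,0,0],[0,0,0,0,0,0],[0,0,0,0,0,0],[0,0,0,0,0,0]]' 1
python3 - <<'E'
from h import *
st()
o=ctrl.get_obs();p=toS(o["tool_pos"]);
R=Rt(FY)
import math
rel=(p[0],p[2]+.002-.083);r=math.hypot(*rel);th0=math.atan2(rel[1],-rel[0]);print(r,th0)
for th in np.linspace(th0,1.06,13): print(round(th,3),"dx",round(r*(math.cos(th0)-math.cos(th))*-1,4),"dz",round(-r*(math.sin(th)-math.sin(th0)),4))
E
```

```text
clock: 3.95
tool_pos: [0.6257, -0.0335, 0.0935]
orientation: [180.0, 0.0, -52.0]
force: [-1.2, -0.9, -0.0]
opening: 0.0215
t 3.95 tcp [ 0.6257 -0.0335  0.0935] ori [180.   0. -52.] F [-1.2 -0.9 -0. ] op 0.0215 grasp in stand [-0.162   0.0014  0.0955] q [ 15.  23. -16.   0. -50.  23.]
0.1624596875386165 0.07691569331191755
0.077 dx -0.0 dz -0.0
0.159 dx -0.0016 dz -0.0132
0.241 dx -0.0042 dz -0.0263
0.323 dx -0.0079 dz -0.039
0.405 dx -0.0126 dz -0.0515
0.487 dx -0.0184 dz -0.0635
0.568 dx -0.0251 dz -0.075
0.65 dx -0.0327 dz -0.0859
0.732 dx -0.0412 dz -0.0961
0.814 dx -0.0505 dz -0.1057
0.896 dx -0.0605 dz -0.1144
0.978 dx -0.0712 dz -0.1223
1.06 dx -0.0826 dz -0.1292
```

```bash
python3 -m handwheel '[[-0.0016,0,-0.0132,0,0,0],[-0.0042,0,-0.0263,0,0,0],[-0.0079,0,-0.039,0,0,0],[-0.0126,0,-0.0515,0,0,0],[-0.0184,0,-0.0635,0,0,0],[-0.025,0,-0.075,0,0,0]]'
python3 -m handwheel '[[-0.0076,0,-0.0109,0,0,0],[-0.016,0,-0.0211,0,0,0],[-0.0254,0,-0.0307,0,0,0],[-0.0354,0,-0.0394,0,0,0],[-0.0461,0,-0.0473,0,0,0],[-0.0575,0,-0.0542,0,0,0],[-0.0575,0,-0.0542,0,0,0]]'
python3 - <<'E'
from h import *
st()
S=ctrl.snapshot("side");crop(S,200,50,440,230,3.3,"side3")
E
```

```text
clock: 4.7
tool_pos: [0.6097, -0.0134, 0.1692]
orientation: [180.0, 0.0, -52.0]
force: [-1.4, 0.1, -4.8]
opening: 0.0218
clock: 5.58
tool_pos: [0.5741, 0.0315, 0.2231]
orientation: [179.9, -0.0, -51.9]
force: [-3.8, -3.9, -2.2]
opening: 0.0219
t 5.58 tcp [0.5741 0.0315 0.2231] ori [179.9  -0.  -51.9] F [-3.8 -3.9 -2.2] op 0.0219 grasp in stand [-0.079   0.0015  0.2251] q [ 23.  12. -14.   0. -64.  15.]
```

View pics/side3.png

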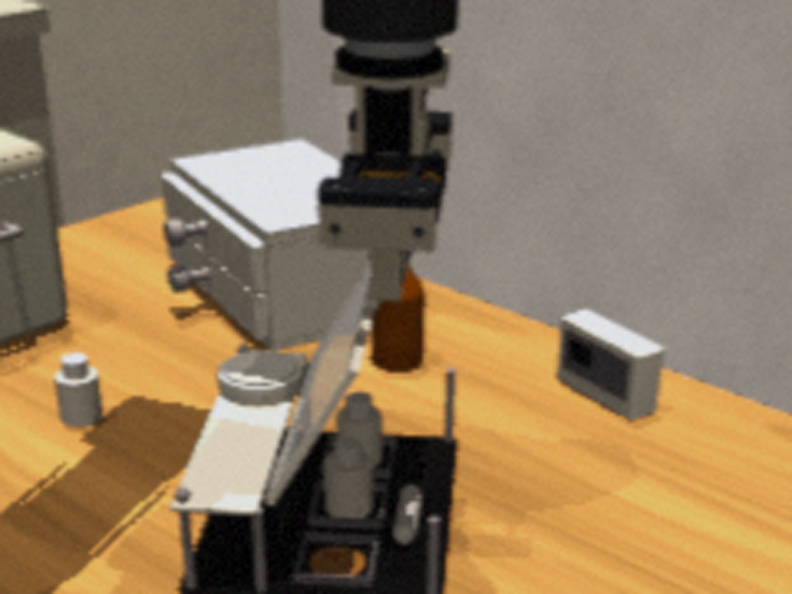

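```bash
python3 -m handwheel '[[-0.003,0,-0.002,0,0,0],[-0.005,0,-0.003,0,0,0],[-0.005,0,-0.003,0,0,0]]'
python3 - <<'E'
from h import *
st()
E
```

```text
clock: 6.0
tool_pos: [0.5733, 0.0325, 0.2238]
orientation: [179.8, -0.2, -52.0]
force: [16.9, -22.5, -26.8]
opening: 0.0221
t 6.0 tcp [0.5733 0.0325 0.2238] ori [179.8  -0.2 -52. ] F [ 16.9 -22.5 -26.8] op 0.0221 grasp in stand [-0.0777  0.0016  0.2258] q [ 23.  12. -14.   0. -64.  15.]
```

```bash
python3 -m handwheel '[[0.003,0,0.002,0,0,0],[0.003,0,0.002,0,0,0]]'
python3 -m handwheel '[[0,0,0,0,0,0],[0,0,0,0,0,0],[0,0,0,0,0,0],[0,0,-0.03,0,0,0],[0,0,-0.08,0,0,0],[0,0,-0.13,0,0,0],[0,0,-0.15,0,0,0],[0,0,-0.15,0,0,0]]' -0.2
python3 - <<'E'
from h import *
st()
S=ctrl.snapshot("side");crop(S,200,50,440,230,3.3,"side4")
s=ctrl.snapshot("top");crop(s,140,120,360,280,3.6,"top4")
E
```

```text
clock: 6.25
tool_pos: [0.5736, 0.0321, 0.2235]
orientation: [179.9, -0.1, -52.0]
force: [1.0, -8.8, -9.0]
opening: 0.0221
clock: 7.25
tool_pos: [0.5746, 0.0336, 0.3762]
orientation: [-179.7, -0.1, -51.9]
force: [-0.3, 0.0, -0.2]
opening: 0.0527
t 7.25 tcp [0.5746 0.0336 0.3762] ori [-1.797e+02 -1.000e-01 -5.190e+01] F [-0.3  0.  -0.2] op 0.0527 grasp in stand [-7.760e-02 -1.000e-04  3.782e-01] q [ 23.   8.   1.   0. -83.  15.]
```

View pics/side4.png

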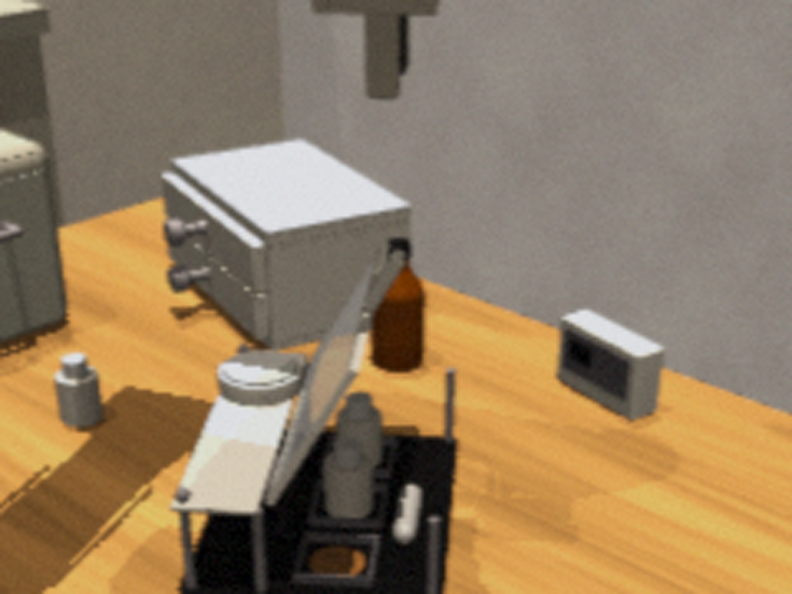

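View pics/top4.png

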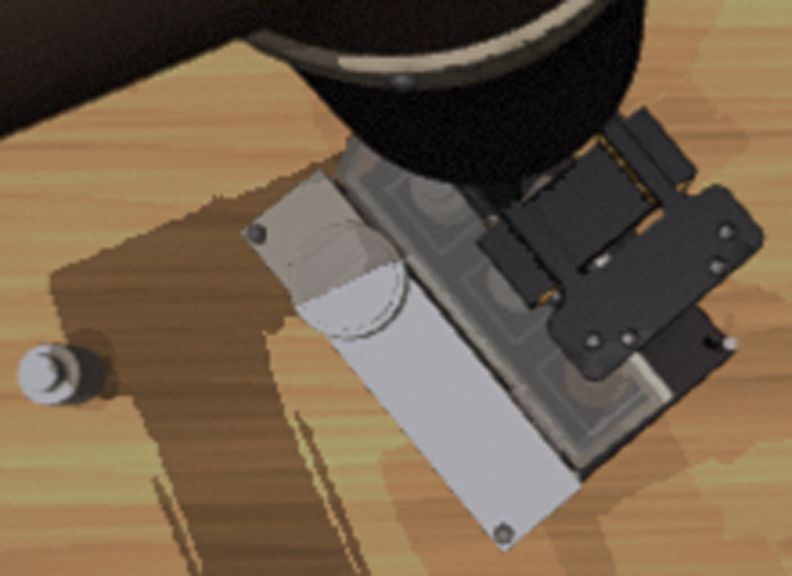

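```bash
python3 - <<'E'
from h import *
T=ctrl.snapshot("top")
ut=lambda U,V:((U+.5)/3.6-.5+140,(V+.5)/3.6-.5+120)
print(onz(T,ut(48,374.5),.046),onz(T,ut(41,373),.062))
R=Rt(-15,30);P=np.array([.501,.360,.038]);print("z",R.apply([0,0,1]),"x",R.apply([1,0,0]))
delta(P-.15*R.apply([0,0,1]),R)
E
```

```text
[0.4994242  0.36184587 0.046     ] [0.4998549 0.3594421 0.062    ]
z [-0.48296291  0.12940952 -0.8660254 ] x [ 0.8365163  -0.22414387 -0.5       ]
delta [-0.2426 -0.189   0.2067] [-0.168 -0.504 -0.63 ] | rows pos 5.928312400612383 rot 4.413497015096515
```

```bash
python3 -m handwheel '[[-0.04,-0.032,0.02,-0.02,-0.07,-0.09],[-0.08,-0.063,0.05,-0.056,-0.168,-0.21],[-0.12,-0.095,0.09,-0.084,-0.25,-0.31],[-0.16,-0.126,0.13,-0.112,-0.335,-0.42],[-0.2,-0.158,0.17,-0.14,-0.42,-0.525],[-0.243,-0.189,0.207,-0.168,-0.504,-0.63],[-0.243,-0.189,0.207,-0.168,-0.504,-0.63],[-0.243,-0.189,0.207,-0.168,-0.504,-0.63]]' -1
python3 - <<'E'
from h import *
st()
R=Rt(-15,30);P=np.array([.5,.3605,.038]);delta(P,R)
s=ctrl.snapshot("wrist");cv2.imwrite("pics/w5.png",s["img"]);print(proj(s,[[.5,.3605,0.062],[.5,.3605,0],[.5,.3605,.046]]))
S=ctrl.snapshot("side");cv2.imwrite("pics/s5.png",S["img"])
E
```

```text
clock: 8.4
tool_pos: [0.5724, 0.341, 0.1647]
orientation: [179.8, 30.0, -15.1]
force: [-0.2, -0.7, 1.7]
opening: 0.0871
t 8.4 tcp [0.5724 0.341  0.1647] ori [179.8  30.  -15.1] F [-0.2 -0.7  1.7] op 0.0871 grasp in stand [ 0.1639 -0.1899  0.1664] q [ 34.  37.  20. -22. -94.  43.]
delta [-0.0016 -0.0004  0.1492] [ 0.002  0.    -0.001] | rows pos 2.387485549285231 rot 0.014753400315855033
[[319.75209292 212.35019845]
 [319.61380226 161.89034973]
 [319.71268676 197.97039076]]
```

View pics/w5.png

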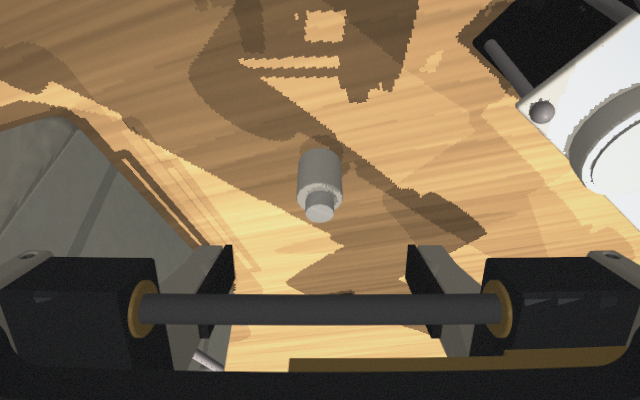

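View pics/s5.png

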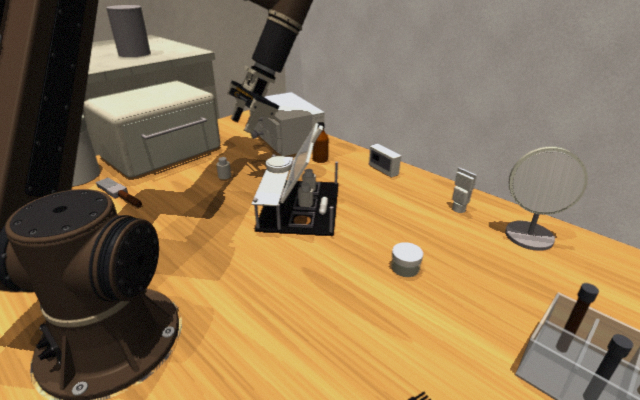

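```bash
python3 - <<'E'
from h import *
T=ctrl.snapshot("top");cv2.imwrite("pics/t5.png",T["img"])
for z in (0,.1,.2): print(onz(T,(86,180),z),onz(T,(84,320),z))
E
```

```text
[0.61230629 0.54428132 0.        ] [0.27732521 0.53656756 0.        ]
[0.59606996 0.4838797  0.1       ] [0.29828222 0.47702241 0.1       ]
[0.57983364 0.42347807 0.2       ] [0.31923923 0.41747725 0.2       ]
```

View pics/t5.png

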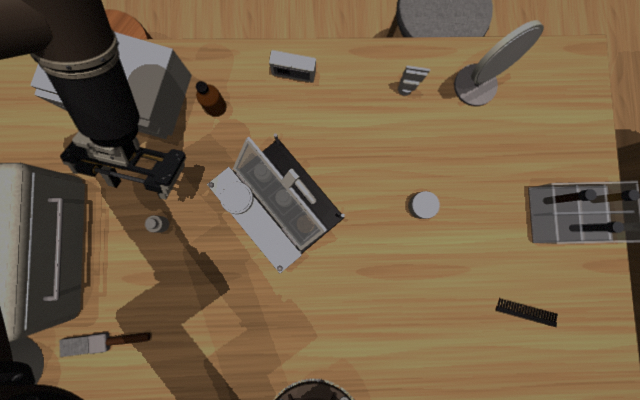

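```bash
python3 -m handwheel '[[-0.001,0,0.04,0,0,0],[-0.002,0,0.08,0,0,0],[-0.002,0,0.11,0,0,0],[-0.002,0,0.135,0,0,0],[-0.002,0,0.149,0,0,0],[-0.002,0,0.149,0,0,0]]'
python3 -m handwheel '[[0,0,0,0,0,0],[0,0,0,0,0,0],[0,0,0,0,0,0],[0,0,0,0,0,0],[0,0,0,0,0,0],[0,0,0,0,0,0],[0,0,0,0,0,0],[0,0,0,0,0,0]]' 1
python3 - <<'E'
from h import *
st()
s=ctrl.snapshot("wrist");cv2.imwrite("pics/w6.png",s["img"])
E
```

```text
clock: 9.3
tool_pos: [0.4995, 0.3604, 0.0396]
orientation: [-179.9, 29.9, -15.0]
force: [0.0, 0.4, 0.0]
opening: 0.0876
clock: 10.3
tool_pos: [0.4994, 0.3607, 0.0386]
orientation: [-180.0, 29.9, -15.0]
force: [1.0, -0.9, 1.2]
opening: 0.0394
t 10.3 tcp [0.4994 0.3607 0.0386] ori [-180.    29.9  -15. ] F [ 1.  -0.9  1.2] op 0.0394 grasp in stand [ 0.2247 -0.1449  0.0403] q [ 39.  39.   6. -24. -77.  46.]
```

View pics/w6.png

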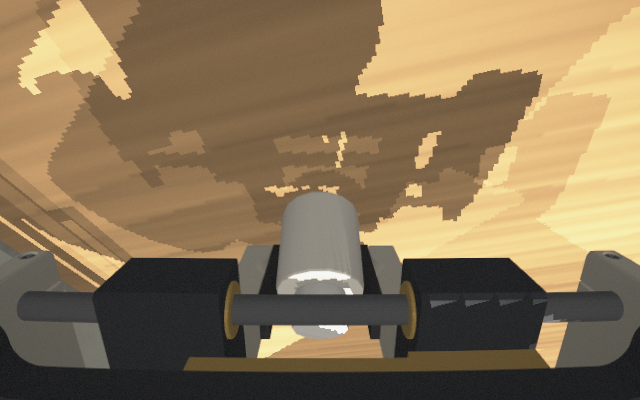

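```bash
python3 -m handwheel '[[0,0,0,0,0,0],[-0.01,0,-0.0173,0,0,0],[-0.03,0,-0.052,0,0,0],[-0.055,0,-0.0953,0,0,0],[-0.08,0,-0.1386,0,0,0],[-0.11,0,-0.1905,0,0,0],[-0.14,0,-0.2425,0,0,0],[-0.14,0,-0.2425,0,0,0]]'
python3 - <<'E'
from h import *
st()
s=ctrl.snapshot("wrist");cv2.imwrite("pics/w7.png",s["img"])
S=ctrl.snapshot("side");cv2.imwrite("pics/s7.png",S["img"])
z0=.0483;R=Rt(FY,30);P=W(-.045,.08,z0)
delta(P-.26*R.apply([0,0,1]),R)
print(P, P-.26*R.apply([0,0,1]))
E
```

```text
clock: 11.35
tool_pos: [0.5006, 0.361, 0.3263]
orientation: [-179.4, 29.4, -14.7]
force: [0.0, 0.0, -2.3]
opening: 0.0393
t 11.35 tcp [0.5006 0.361  0.3263] ori [-179.4   29.4  -14.7] F [ 0.   0.  -2.3] op 0.0393 grasp in stand [ 0.2242 -0.1459  0.3281] q [  39.   26.   23.  -24. -104.   34.]
delta [ 0.1863  0.4183 -0.052 ] [ 0.316 -0.002  0.555] | rows pos 7.372638208075734 rot 3.4219370269783846
[0.49148465 0.00942074 0.0483    ] [ 0.57219067 -0.09249363  0.2734666 ]
```

View pics/w7.png

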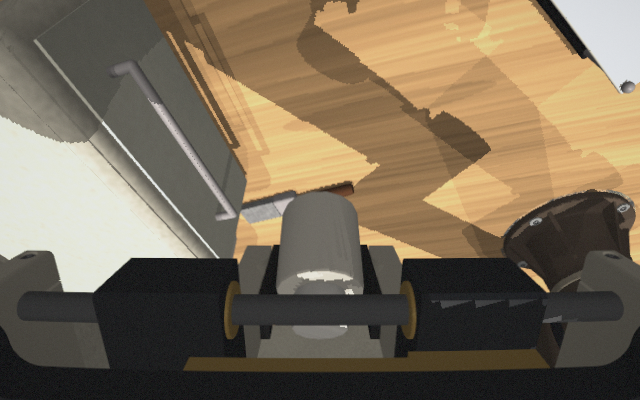

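View pics/s7.png

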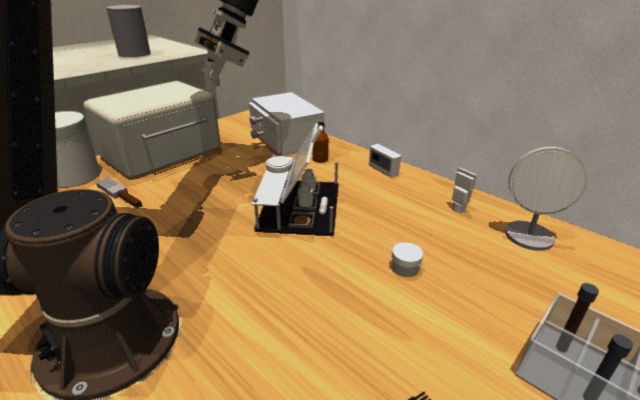

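```bash
python3 - <<'E'
from h import *
z0=.0483;R=Rt(FY,30);P=W(-.045,.08,z0)
delta(P-.33*R.apply([0,0,1]),R)
E
```

```text
delta [ 0.1804  0.439  -0.1186] [ 0.316 -0.002  0.555] | rows pos 7.827058393306534 rot 3.4219370269783846
```

```bash
python3 -m handwheel '[[0.009,0.022,-0.006,0.016,0,0.028],[0.027,0.066,-0.018,0.047,0,0.083],[0.049,0.12,-0.032,0.086,0,0.151],[0.072,0.176,-0.047,0.126,0,0.222],[0.095,0.232,-0.063,0.167,0,0.293],[0.118,0.287,-0.078,0.206,0,0.363],[0.141,0.343,-0.093,0.247,-0.001,0.434],[0.162,0.395,-0.107,0.284,-0.002,0.5]]'
python3 - <<'E'
from h import *
st()
z0=.0483;R=Rt(FY,30);P=W(-.045,.08,z0)
delta(P-.33*R.apply([0,0,1]),R)
E
```

```text
clock: 12.45
tool_pos: [0.5831, -0.0739, 0.3293]
orientation: [179.6, 30.1, -48.4]
force: [0.7, 0.9, -0.3]
opening: 0.0395
t 12.45 tcp [ 0.5831 -0.0739  0.3293] ori [179.6  30.1 -48.4] F [ 0.7  0.9 -0.3] op 0.0395 grasp in stand [-0.1682  0.0598  0.331 ] q [  -2.   25.   21.  -22. -107.   42.]
delta [ 0.0336  0.0226 -0.0229] [0.035 0.001 0.049] | rows pos 0.7436450083071787 rot 0.3223292573300468
```

```bash
python3 -m handwheel '[[0.018,0.044,-0.012,0.03,0,0.055],[0.018,0.044,-0.012,0.03,0,0.055],[0.018,0.044,-0.012,0.03,0,0.055]]'
python3 - <<'E'
from h import *
st()
z0=.0483;R=Rt(FY,30);P=W(-.045,.08,z0)
delta(P-.05*R.apply([0,0,1]),R)
E
```

```text
clock: 12.82
tool_pos: [0.565, -0.1172, 0.3311]
orientation: [179.6, 30.1, -51.8]
force: [-0.2, 0.6, -1.8]
opening: 0.0391
t 12.82 tcp [ 0.565  -0.1172  0.3311] ori [179.6  30.1 -51.8] F [-0.2  0.6 -1.8] op 0.0391 grasp in stand [-0.1909  0.1009  0.3328] q [  -7.   24.   20.  -22. -107.   42.]
delta [ 0.0161 -0.0224  0.2692] [ 0.005  0.001 -0.003] | rows pos 4.329753516270556 rot 0.03324350014242825
```

```bash
python3 -m handwheel '[[0.016,-0.022,0.02,0,0,0],[0.016,-0.022,0.06,0,0,0],[0.016,-0.022,0.1,0,0,0],[0.016,-0.022,0.15,0,0,0],[0.016,-0.022,0.2,0,0,0],[0.016,-0.022,0.24,0,0,0],[0.016,-0.022,0.255,0,0,0],[0.016,-0.022,0.255,0,0,0]]'
python3 - <<'E'
from h import *
st()
z0=.0483;R=Rt(FY,30);P=W(-.045,.08,z0)
delta(P,R)
s=ctrl.snapshot("wrist");cv2.imwrite("pics/w8.png",s["img"])
S=ctrl.snapshot("side");crop(S,200,70,440,250,3.3,"side8")
s=ctrl.snapshot("top");crop(s,200,100,380,280,3.3,"top8")
E
```

```text
clock: 13.82
tool_pos: [0.5113, -0.014, 0.1028]
orientation: [179.6, 30.0, -51.6]
force: [0.6, -0.5, -1.0]
opening: 0.0392
t 13.82 tcp [ 0.5113 -0.014   0.1028] ori [179.6  30.  -51.6] F [ 0.6 -0.5 -1. ] op 0.0392 grasp in stand [-0.0767  0.079   0.1045] q [  2.  27.  -6. -24. -77.  46.]
delta [0.0007 0.0006 0.0646] [ 0.007  0.    -0.   ] | rows pos 1.0331736756515164 rot 0.03604129403653486
```

View pics/w8.png

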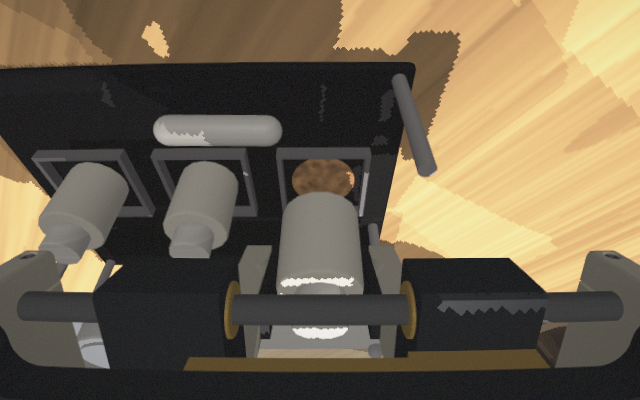

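View pics/side8.png

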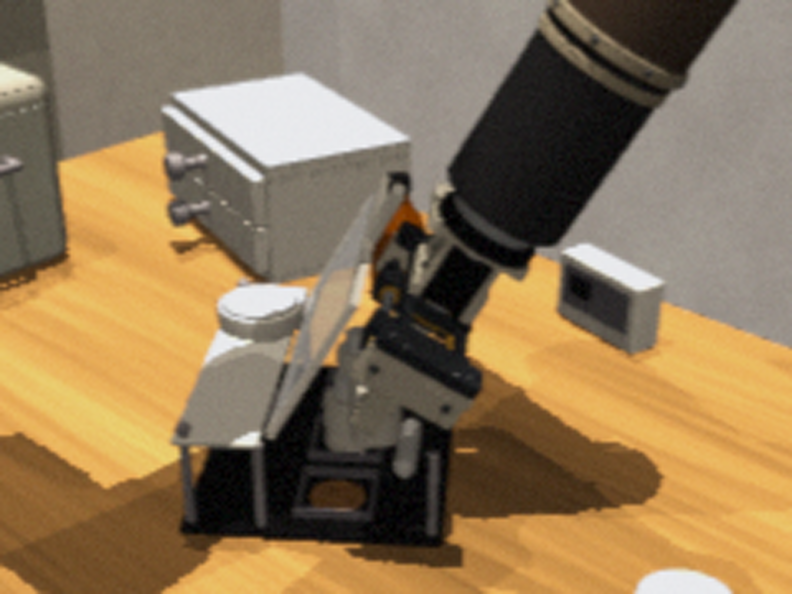

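View pics/top8.png

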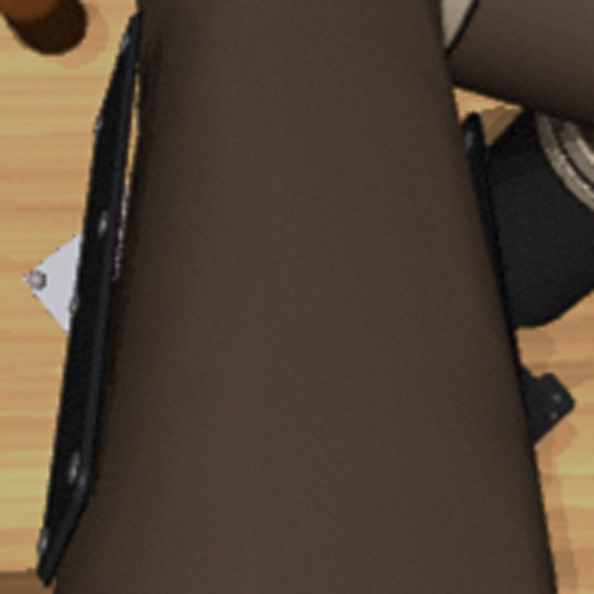

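```bash
python3 - <<'E'
from h import *
s=ctrl.snapshot("wrist");print(proj(s,[W(-.045,.08,.008),W(-.045,.0,.070)]))
g=s["img"].astype(int);m=((g[:,:,2]-g[:,:,0])>25);m[:150]=0;m[205:]=0;m[:,:285]=0;m[:,360:]=0
v,u=np.nonzero(m);print(u.min(),u.max(),v.min(),v.max())
E
python3 -m handwheel '[[0.0005,0.0005,0.015,0.007,0,0],[0.0005,0.0005,0.03,0.007,0,0],[0.0005,0.0005,0.042,0.007,0,0],[0.0005,0.0005,0.05,0.007,0,0],[0.0005,0.0005,0.05,0.007,0,0]]'
python3 - <<'E'
from h import *
st()
z0=.0483;R=Rt(FY,30);P=W(-.045,.08,z0)
delta(P,R)
s=ctrl.snapshot("wrist");cv2.imwrite("pics/w9.png",s["img"])
S=ctrl.snapshot("side");crop(S,200,70,440,250,3.3,"side9")
E
```

```text
[[322.42914896 180.95398576]
 [190.47596102 253.71586666]]
293 355 160 197
clock: 14.65
tool_pos: [0.4951, 0.0045, 0.0588]
orientation: [-180.0, 30.0, -51.7]
force: [0.1, 0.9, -1.7]
opening: 0.0391
t 14.65 tcp [0.4951 0.0045 0.0588] ori [-180.    30.   -51.7] F [ 0.1  0.9 -1.7] op 0.0391 grasp in stand [-0.0521  0.0802  0.0605] q [  3.  29. -10. -26. -71.  48.]
delta [-0.     -0.0002  0.0142] [-0.001  0.    -0.001] | rows pos 0.22672478005276264 rot 0.008955205208801189
```

View pics/w9.png

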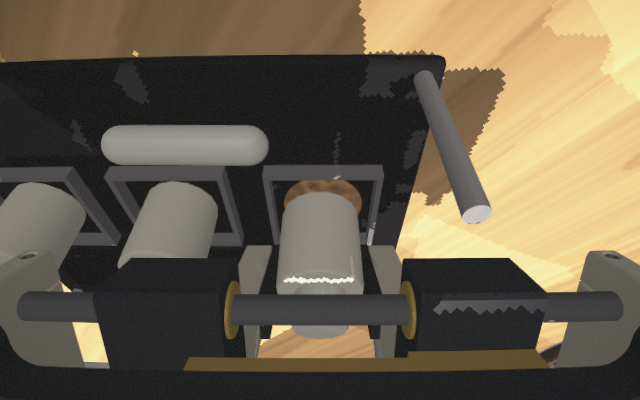

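View pics/side9.png

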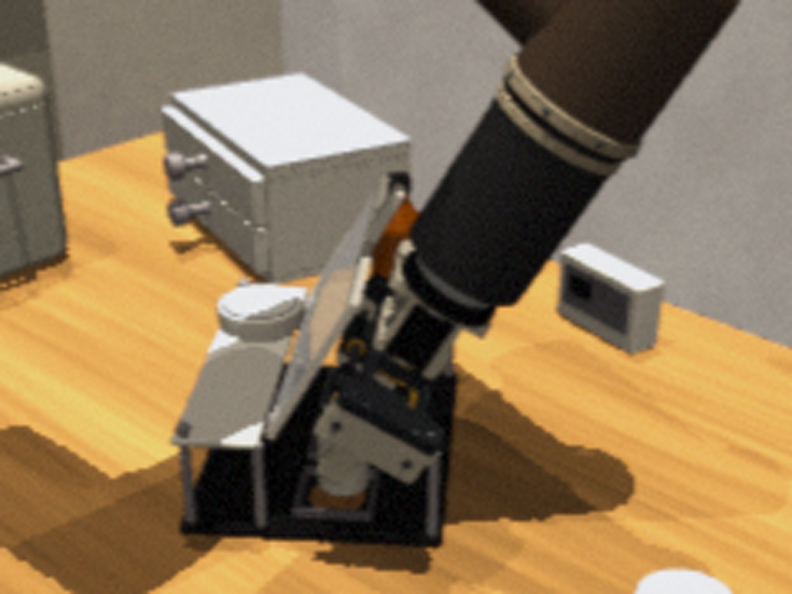

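```bash
python3 -m handwheel '[[0.0005,0,0.005,0,0,0],[0.001,0,0.009,0,0,0],[0.001,0,0.012,0,0,0],[0.001,0,0.0135,0,0,0],[0.001,0,0.0135,0,0,0]]'
python3 - <<'E'
from h import *
st()
z0=.0483;R=Rt(FY,30);P=W(-.045,.08,z0)
delta(P,R)
E
```

```text
clock: 15.38
tool_pos: [0.4919, 0.0088, 0.0471]
orientation: [-179.9, 30.0, -51.7]
force: [0.5, -0.0, -1.5]
opening: 0.0395
t 15.38 tcp [0.4919 0.0088 0.0471] ori [-179.9   30.   -51.7] F [ 0.5 -0.  -1.5] op 0.0395 grasp in stand [-0.0467  0.08    0.0489] q [  4.  29. -11. -26. -70.  48.]
delta [-0.0012 -0.      0.0014] [-0.002 -0.    -0.001] | rows pos 0.029224127944588695 rot 0.012476973845048199
```

Lower straight down by ~1.5 mm (x +0.5, z +0.866 of the drop) until contact.

```bash
python3 -m handwheel '[[0.0004,0,0.0007,0,0,0],[0.0008,0,0.0013,0,0,0],[0.0008,0,0.0013,0,0,0],[0.0008,0,0.0013,0,0,0]]'
python3 - <<'E'
from h import *
st()
E
```

```text
clock: 15.88
tool_pos: [0.4921, 0.0088, 0.0465]
orientation: [-179.9, 30.0, -51.7]
force: [-0.2, -0.5, 6.2]
opening: 0.0397
t 15.88 tcp [0.4921 0.0088 0.0465] ori [-179.9   30.   -51.7] F [-0.2 -0.5  6.2] op 0.0397 grasp in stand [-0.0469  0.0799  0.0482] q [  4.  29. -11. -26. -70.  48.]
```

```bash
python3 -m handwheel '[[0,0,0,0,0,0],[0,0,0,0,0,0],[0,0,0,0,0,0],[0,0,0,0,0,0]]' -0.2
python3 - <<'E'
from h import *
st()
s=ctrl.snapshot("wrist");cv2.imwrite("pics/w10.png",s["img"])
E
```

```text
clock: 16.38
tool_pos: [0.492, 0.0088, 0.0456]
orientation: [-179.9, 30.0, -51.7]
force: [0.3, -0.3, -0.4]
opening: 0.0526
t 16.38 tcp [0.492  0.0088 0.0456] ori [-179.9   30.   -51.7] F [ 0.3 -0.3 -0.4] op 0.0526 grasp in stand [-0.0468  0.08    0.0473] q [  4.  29. -11. -26. -70.  48.]
```

View pics/w10.png

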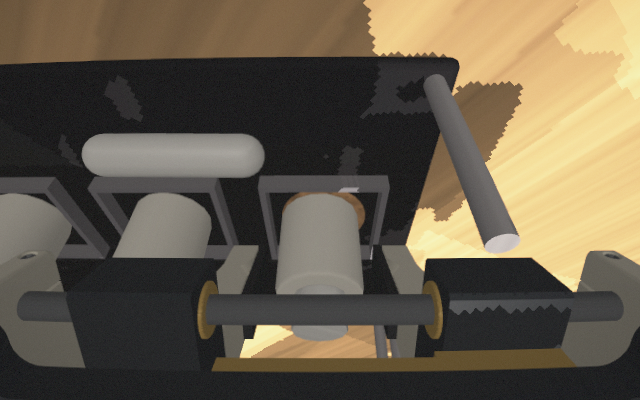

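Bottle stands in its well between the open fingers (bottle at u≈320, rim 262–388). Retreat along the tool axis.

```bash
python3 -m handwheel '[[0,0,-0.012,0,0,0],[0,0,-0.035,0,0,0],[0,0,-0.07,0,0,0],[0,0,-0.11,0,0,0],[0,0,-0.16,0,0,0],[0,0,-0.21,0,0,0],[0,0,-0.26,0,0,0],[0,0,-0.28,0,0,0]]'
python3 - <<'E'
from h import *
st()
s=ctrl.snapshot("wrist");cv2.imwrite("pics/w11.png",s["img"])
S=ctrl.snapshot("side");crop(S,200,70,440,250,3.3,"side11")
for n,y in (("place",.08),("m",0),("m",-.08)): print(n,proj(s,[W(-.045,y,.070)]),proj(S,[W(-.045,y,.07)]))
delta(flap(1.05)+[0,0,.12],Rt(FY))
E
```

```text
clock: 17.42
tool_pos: [0.5796, -0.1031, 0.2919]
orientation: [-179.8, 29.7, -51.7]
force: [0.1, -0.1, -0.7]
opening: 0.0526
t 17.43 tcp [ 0.5796 -0.1031  0.2919] ori [-179.8   29.7  -51.7] F [ 0.1 -0.1 -0.7] op 0.0526 grasp in stand [-0.1889  0.0808  0.2936] q [  -5.   26.   18.  -22. -102.   43.]
place [[320.6417201 173.2044219]] [[301.40364244 199.33545548]]
m [[254.0000007  173.20184222]] [[305.16225276 183.57927964]]
m [[188.16801283 173.29508177]] [[308.47047821 169.70907278]]
delta [-0.1181 -0.0805  0.0094] [-0.005  0.519 -0.002] | rows pos 2.2913938612087854 rot 2.7807438454299884
```

View pics/w11.png

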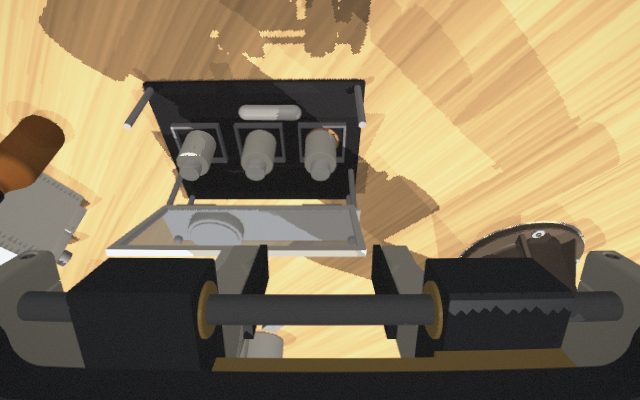

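View pics/side11.png

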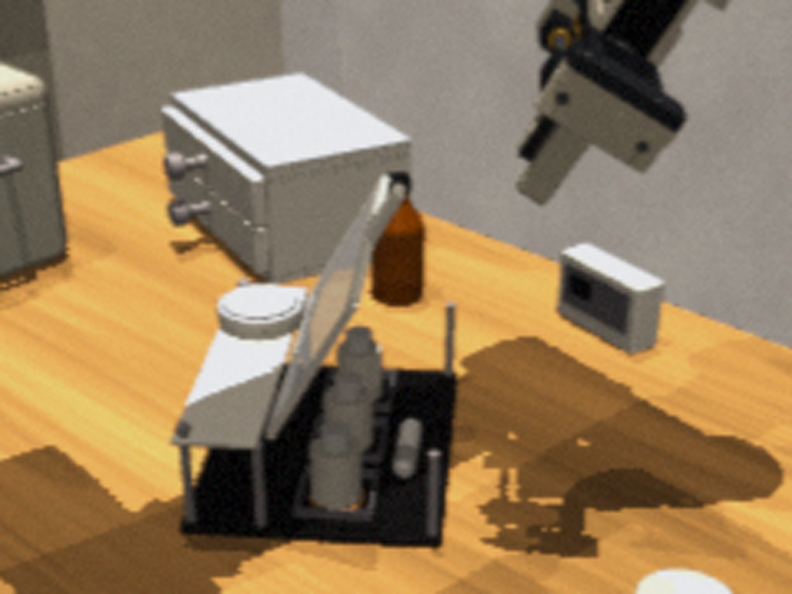

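```bash
python3 -m handwheel '[[-0.03,-0.02,0.003,0,0.1,0],[-0.06,-0.04,0.005,0,0.25,0],[-0.09,-0.06,0.007,0,0.4,0],[-0.118,-0.08,0.009,-0.005,0.519,0],[-0.118,-0.08,0.009,-0.005,0.519,0],[-0.118,-0.08,0.009,-0.005,0.519,0]]'
python3 - <<'E'
from h import *
st()
delta(W(-.078,.0015,.2255),Rt(FY))
s=ctrl.snapshot("wrist");cv2.imwrite("pics/w12.png",s["img"])
th=1.05;print(proj(s,[W(-.174*np.cos(th),y,.083+.174*np.sin(th)) for y in (-.011,.011)]))
E
```

```text
clock: 18.27
tool_pos: [0.5743, 0.0326, 0.3389]
orientation: [179.7, 0.3, -51.6]
force: [-0.1, -0.9, -1.3]
opening: 0.0527
t 18.27 tcp [0.5743 0.0326 0.3389] ori [179.7   0.3 -51.6] F [-0.1 -0.9 -1.3] op 0.0527 grasp in stand [-0.0783  0.0007  0.3409] q [ 23.   9.  -3.  -0. -79.  16.]
delta [0.0004 0.0003 0.1154] [0.004 0.006 0.001] | rows pos 1.8464236440382997 rot 0.03838086510255527
[[304.36351971 193.90862854]
 [333.98406119 193.90946339]]
```

View pics/w12.png

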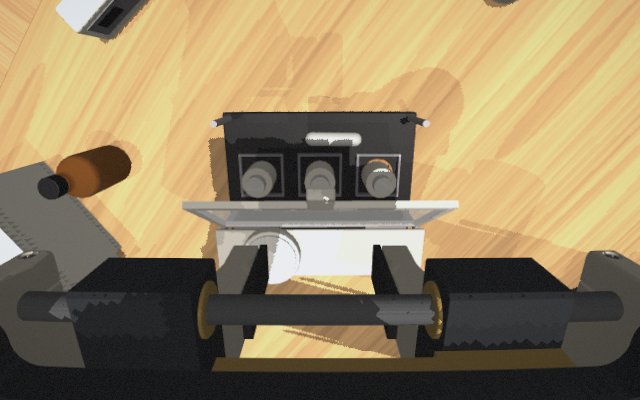

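```bash
python3 -m handwheel '[[0,0.0005,0.04,0,0,0],[0,0.0005,0.08,0,0,0],[0,0.0005,0.105,0,0,0],[0,0.0005,0.115,0,0,0],[0,0.0005,0.115,0,0,0]]'
python3 -m handwheel '[[0,0,0,0,0,0],[0,0,0,0,0,0],[0,0,0,0,0,0],[0,0,0,0,0,0],[0,0,0,0,0,0],[0,0,0,0,0,0]]' 1
python3 - <<'E'
from h import *
import math
st()
o=ctrl.get_obs();p=toS(o["tool_pos"]);
rel=(p[0],p[2]+.002-.083);r=math.hypot(*rel);th0=math.atan2(rel[1],-rel[0]);print(r,th0)
for th in np.linspace(th0,0,15): print(round(th,3),"dx",round(r*(math.cos(th)-math.cos(th0)),4),"dz",round(-r*(math.sin(th)-math.sin(th0)),4))
E
```

```text
clock: 18.95
tool_pos: [0.5742, 0.0308, 0.2239]
orientation: [179.7, 0.3, -51.8]
force: [-0.6, -0.4, 0.5]
opening: 0.0527
clock: 19.7
tool_pos: [0.574, 0.0316, 0.2248]
orientation: [179.8, 0.2, -51.7]
force: [-1.9, -2.8, 3.8]
opening: 0.0216
t 19.7 tcp [0.574  0.0316 0.2248] ori [179.8   0.2 -51.7] F [-1.9 -2.8  3.8] op 0.0216 grasp in stand [-0.0788  0.0016  0.2268] q [ 23.  12. -14.  -0. -65.  16.]
0.1640272194308351 1.0693856182462782
1.069 dx 0.0 dz -0.0
0.993 dx 0.0107 dz 0.0064
0.917 dx 0.021 dz 0.0137
0.84 dx 0.0306 dz 0.0217
0.764 dx 0.0396 dz 0.0304
0.687 dx 0.0479 dz 0.0397
0.611 dx 0.0555 dz 0.0497
0.535 dx 0.0623 dz 0.0603
0.458 dx 0.0683 dz 0.0713
0.382 dx 0.0734 dz 0.0827
0.306 dx 0.0776 dz 0.0945
0.229 dx 0.0809 dz 0.1066
0.153 dx 0.0833 dz 0.1189
0.076 dx 0.0847 dz 0.1313
0.0 dx 0.0852 dz 0.1438
```

```bash
python3 -m handwheel '[[0.0107,0,0.0064,0,0,0],[0.021,0,0.0137,0,0,0],[0.0306,0,0.0217,0,0,0],[0.0396,0,0.0304,0,0,0],[0.0479,0,0.0397,0,0,0],[0.0555,0,0.0497,0,0,0],[0.0623,0,0.0603,0,0,0],[0.0683,0,0.0713,0,0,0]]'
python3 -m handwheel '[[0.0051,0,0.0114,0,0,0],[0.0093,0,0.0232,0,0,0],[0.0126,0,0.0353,0,0,0],[0.015,0,0.0476,0,0,0],[0.0164,0,0.06,0,0,0],[0.0169,0,0.0675,0,0,0],[0.0169,0,0.0715,0,0,0],[0.0169,0,0.0715,0,0,0]]'
python3 - <<'E'
from h import *
st()
E
```

```text
clock: 20.7
tool_pos: [0.6162, -0.0216, 0.1519]
orientation: [179.8, 0.3, -51.7]
force: [-3.0, 2.7, 0.3]
opening: 0.0213
clock: 21.7
tool_pos: [0.6266, -0.0345, 0.0847]
orientation: [179.9, 0.2, -51.6]
force: [-14.4, 7.1, 29.6]
opening: 0.0218
t 21.7 tcp [ 0.6266 -0.0345  0.0847] ori [179.9   0.2 -51.6] F [-14.4   7.1  29.6] op 0.0218 grasp in stand [-0.1633  0.0014  0.0867] q [ 15.  24. -16.  -0. -50.  24.]
```

```bash
python3 -m handwheel '[[0,0,-0.002,0,0,0],[-0.0015,0,-0.002,0,0,0]]'
python3 -m handwheel '[[0,0,0,0,0,0],[0,0,0,0,0,0],[0,0,0,0,0,0],[0,0,-0.03,0,0,0],[0,0,-0.07,0,0,0],[0,0,-0.12,0,0,0],[0.05,0.05,-0.15,0,0,0],[0.05,0.05,-0.15,0,0,0]]' -0.2
python3 - <<'E'
from h import *
st()
S=ctrl.snapshot("side");crop(S,200,110,440,290,3.3,"side13")
s=ctrl.snapshot("top");cv2.imwrite("pics/top13.png",s["img"])
for th in (0,.02,.04): print(th,(proj(S,[W(-.174*np.cos(th),0,.083+.174*np.sin(th)),W(-.131*np.cos(th),.12,.086+.131*np.sin(th))])-[200,110]+.5)*3.3-.5)
E
```

```text
clock: 21.95
tool_pos: [0.6264, -0.0343, 0.085]
orientation: [179.9, 0.1, -51.6]
force: [-0.8, -5.2, 9.3]
opening: 0.0219
clock: 22.95
tool_pos: [0.6184, -0.1061, 0.2355]
orientation: [179.9, 0.1, -51.7]
force: [0.1, 0.8, 0.3]
opening: 0.0526
t 22.95 tcp [ 0.6184 -0.1061  0.2355] ori [ 1.799e+02  1.000e-01 -5.170e+01] F [0.1 0.8 0.3] op 0.0526 grasp in stand [-0.2143  0.0522  0.2375] q [  8.  16.  -6.  -0. -67.  30.]
0 [[508.0692999  237.44372259]
 [446.35738305 312.28297357]]
0.02 [[508.23500839 233.65041707]
 [446.40796444 309.23178647]]
0.04 [[508.31383392 229.84168703]
 [446.38619494 306.16956451]]
```

View pics/side13.png

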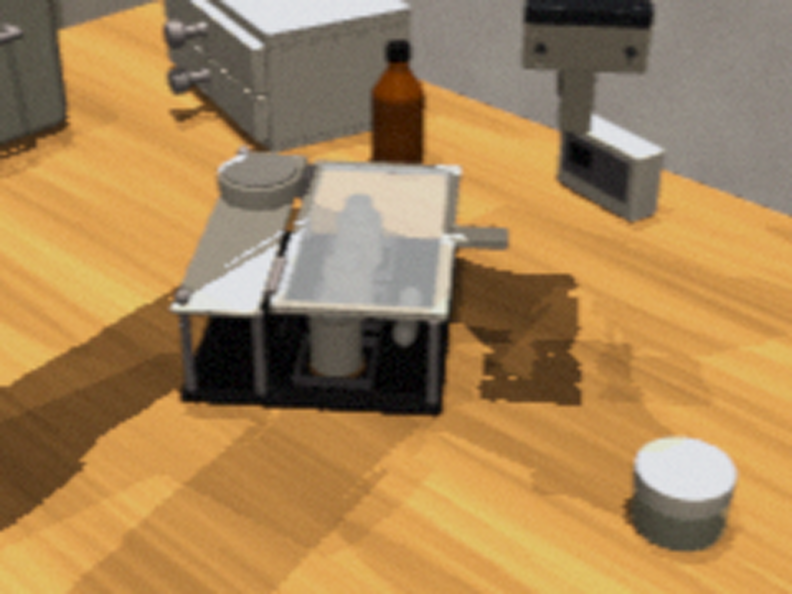

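View pics/top13.png

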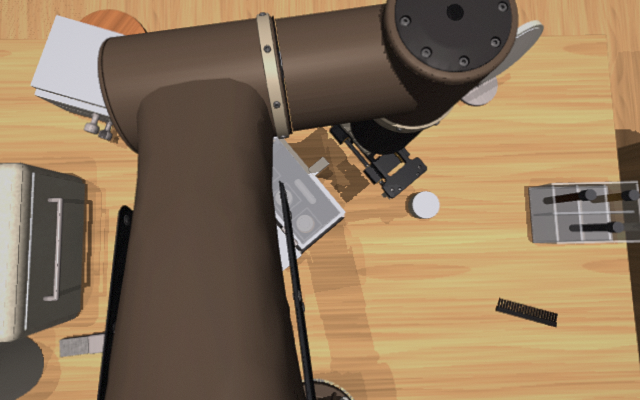

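```bash
python3 - <<'E'
from h import *
st();print(ctrl.close_job())
E
```

```text
t 23.05 tcp [ 0.6178 -0.1054  0.2338] ori [179.8   0.2 -51.8] F [-0.  -0.7  0.6] op 0.0524 grasp in stand [-0.2134  0.0522  0.2358] q [  8.  17.  -6.  -0. -67.  30.]
the job is handed in; nothing more can be done
None
```

The bottle is in the empty well, with the flap folded down over all three bottles. I handed the job in at 23 s of the 72 s allowed, with the gripper open and clear of everything. The hand-in gives no verdict.

- **Flap up:** I pinched the tongue by its sides and swung the flap up. It stopped moving against about 39 N at the wrist, and it stayed up after I let go.
- **Bottle:** I picked it up with the tool tilted 30° and lowered it under the flap into the well at y +80. Contact with the floor gave about 6 N. After I let go, the wrist and side pictures showed all three bottles upright in their wells.
- **Flap down:** I pinched the tongue again, swung the flap down and pressed it onto the posts with about 30 N. In the last side picture the tongue tip is at about (508, 237), matching the predicted position for angle 0 (508, 237.4).
- **Jar and other bottles:** The jar is at the same pixels as at the start. The mates look upright, with no sign of having been pushed.

**Checks that were limited or disagreed:**
- When I released the tongue, the gripper read 86–87 mm above the table against 83 mm nominal. I put this down to having gripped the tongue 2–3 mm high, not to the flap being raised.
- The last top view was partly hidden by the arm.
- I did not press the flap a second time after release.

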